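Swing a test bar to its stop and set the keeper behind it

ROBOT

A 7-joint arm with a two-finger parallel gripper is mounted at the origin on the work surface. World frame = base frame: x ahead of the robot, y to its left, z up, the work surface at z = 0. Lengths are in m, angles in rad, forces in N, time in s.
With the tool pointing down it reaches from about 0.4 to 0.875 m from the base axis. Payload 19.3 kg.
Tool frame: the origin (TCP) lies at the very end of the fingers, on their centre line; the grasp point (between the pads) lies 19 mm behind it; z points along the fingers, y is the line along which they close (so a half turn about z gives the same grasp; the last joint's range is limited). The gripper opens to 85 mm and grips with 20 to 120 N. Pads are 22 mm wide; open, the fingers measure 114 mm over their backs; the gripper's body (76 mm by 85 mm) begins 54 mm behind the grasp point. The pads swing forward as they close: fully open they stand 13 mm farther back than shut.
Start: joints at [-1.382, 0.521, -0.036, 1.599, 0.021, 1.021, -0.113], TCP at [0.16, 0.604, 0.231] pointing down, gripper open.
Joint ranges: [-2.91, 2.91], [-0.3, 2.13], [-1.5, 1.42], [0.17, 2.43], [-1.26, 4.41], [0.16, 1.93], [-2.52, 2.52]. Speed limits (rad/s): [1.89, 1.89, 2.39, 2.39, 3.01, 3.01, 3.01].

INTERFACE

Orientations are given as [roll, pitch, yaw] about the fixed x, y, z axes, in that order (R = Rz(yaw) Ry(pitch) Rx(roll)).
In Python, from workcell import bot gives the robot as it stands.
- The arm moves only by the tool jog_arm, never from a script. Its argument "motion" is a list of rows, each a list of 5 numbers: the shift along the tool's x, y, z scaled (see below), then the turn about the tool's z scaled (see below), then the opening, from 0 (shut) to 1 (fully open). A call has 1 to 12 rows; each row shifts and turns the commanded pose from where the row before left it, along the tool's axes as they then stand; what a row does not reach is not made up. The controller multiplies each number of a shift by 30 mm and each number of a turn by 0.08 rad. A row lasts 1/10 s, in which the tool goes at most 50 mm and 8.59 degrees, less where a joint would pass 70% of its speed; a pose out of reach is approached as far as the arm can. A call with a number of a shift or a turn outside -1 to 1 is refused whole. A call with a gripper value outside its range is refused whole. The fingers move at their own pace and stop on an object; "newtons" is the grip in N (left out, the last holds). Time passes only in rows, so rows that do not move let the fingers close. It gives the time, the measured TCP pose, the force, the opening and the grip force at its end, in the units of the state.
- bot.observe(): the state, without advancing time (a new reading comes with each control period).
- bot.grab_frame(name): name is "scene" or "top" or "wrist"; returns a dict with "pixels" (480x640x3 uint8, red, green, blue), "fovy" (degrees; the focal length in pixels is half the picture's height over the tangent of half this angle, whatever the lens; pixels are square), "cx", "cy" (the principal point, pixels), "rvec" (rotation vector, rad) and "tvec" (3), from world to camera coordinates, as OpenCV has them; the wrist camera has in their place "mount" (4x4, takes a point from camera to tool coordinates, whose origin is the TCP and whose axes are the flange's). Camera axes: x right, y down, z forward; pixel columns grow to the right and rows downward; lengths in m; the calibration is good to about 2 mm. The wrist camera is an equidistant fisheye: a pixel r from the principal point sees the ray r / f radians off the axis. A picture is of the moment at which its call begins: read the wrist's pose just before it. There is no depth.
- bot.job_done(): hands the job in; it is judged then, once.
The state is a dict: "clock": time; "qpos": joint angles; "qd": joint speeds; "joint_efforts": joint torques, N m; "position": TCP position; "tool_rot": TCP orientation; "force": force on the tool from outside, world axes, zero at the start; "moment": the same for the moment, N m; "grip_width": finger opening in m; "finger_force": force on a finger pad.
Only numpy, scipy, OpenCV 4.12 (cv2) and the standard library are available. Lean on these libraries where they do the work, as an engineer would, in place of code of your own. Each camera call takes 0.05 s, during which the arm holds its last target. There are 200 camera calls.

TASK

Swing the aluminium test bar round on its pin by pushing its free end until it comes up against the tip of the stop screw (how far the screw stands out differs each time: feel for it), and keep it pressed there with about 10 N for half a second. Then turn the keeper by its knob until it bears firmly on the bar from behind (about 8 N, for half a second), so that the bar stays nipped between knob and screw, and let go. Never load the bar against the screw or the keeper with more than 18 N, keep the bar flat on its pin, and leave the spray can, the torch and the weld coupon alone.

Things in the scene. Friction and masses are not known exactly. Their poses are not given: they have to be found in the camera images.
- fixture: Grey steel base plate, 240 x 300 x 10 mm, fixed flat on the bench; its top is 10 mm above the bench. Origin on its underside, 10 mm to +x of the plate's centre; x along the 240 mm side, y along the 300 mm side, z up. A fixed steel pivot pin (11 mm thick, top 39 mm above the bench) stands at (40, -110) mm in this frame.
- stop: Rigid dark steel stop block, 24 x 34 x 28 mm, fixed on the plate (top 38 mm above the bench). Origin at the centre of its underside; axes as the plate's. A round-ended steel stop screw, 10 mm thick, stands out of its -x face level along -x, its axis 22 mm above the bench: its tip lies anywhere from 17 to 45 mm from the origin, differs from run to run and is not measured. It meets the bar about 160 mm from the pin.
- bar: Loose aluminium bar, 200 x 25 x 20 mm, 0.2 to 0.4 kg, flat on the plate (top 30 mm above the bench), its 13 mm hole over the pin with 1 mm play. Origin on the hole's axis, underside; x along the bar (free end at x = 185 mm), y across it (sides at -12.5 and +12.5 mm). It must turn clockwise seen from above, by 0.3 to 1.1 rad, till its -y side meets the stop screw's tip.
- bar_end (a point): Centre of the bar's free end face, half-way up (20 mm above the bench). Pushed here, the bar slides easily on the oiled plate (under 1 N, more if it is pressed down as well) and stays where it is left.
- keeper: Dark steel keeper: an arm (12 mm wide, 33 to 41 mm above the bench, so above the bar) turning about a vertical pivot on the plate beyond the bar's free end. Origin on the pivot axis, 14 mm above the bench; the arm runs along its own -x. It starts pointing roughly along the plate's -x, clear of the bar, and closes anticlockwise seen from above by 1 to 2.4 rad. Stiff pivot: stays where it is left.
- keeper_knob (a point): Axis of the keeper's knob, 62 mm above the bench: a round steel post, 16 mm in diameter, from 12 to 76 mm above the bench, at the arm's end, 60 mm from the pivot. Its part above the arm can be pinched or pushed; 2 to 3 N moves it. It meets the bar's +y side some 20 mm short of the free end; its axis is then at y = +20.5 mm in the bar's frame.
- spray_can: Upright spray can, 57 mm in diameter, 190 mm tall, standing beyond the plate's +y side; a bystander. Origin at the centre of its base.
- torch: Inspection torch, grey metal body and black head, about 140 x 34 x 30 mm, lying beyond the plate's -y side; a bystander. Origin on its underside.
- weld_coupon: Small steel plate with a weld bead, 60 x 45 x 10 mm, lying beyond the plate's -y side; a bystander. Origin at the centre of its underside.
Mind the look-alikes: they are no part of the job. What is shaped like the bar but brown or red is not meant.

How it is judged:
On the way, in this order (a step that is already met when the one before it is completed fails the run):
1. the bar is pressed against the stop screw by the robot with more than 4 N, the keeper not yet on the bar (y of stop in the frame of bar below -0.02 m and contact force between bar and stop above 4 N and contact force between bar and keeper below 0.5 N), for 0.25 s.
2. the keeper's knob bears on the bar from behind with more than 3 N, the bar still pressed on the stop screw (y of stop in the frame of bar below -0.02 m and y of keeper_knob in the frame of bar between 0.017 and 0.0227 m and contact force between bar and keeper above 3 N and contact force between bar and stop above 1 N), for 0.2 s.
At the end, for the whole second after the job is handed in: The bar lies flat on the plate with its hole over the pin, at rest and nipped between the stop screw and the keeper's knob: it touches both, with more than 0.4 N at each; the knob bears on its +y side, short of the free end (y of stop in the frame of bar below -0.02 m and y of keeper_knob in the frame of bar between 0.017 and 0.0227 m and contact force between bar and stop above 0.4 N and contact force between bar and keeper above 0.4 N and z of bar in the frame of fixture below 0.013 m and x of keeper_knob in the frame of bar below 0.185 m and angle between bar's own z axis and vertical below 0.03 rad and linear speed of bar below 0.01 m/s).
It fails at once if the bar is pressed against the stop screw with more than 18 N (contact force between bar and stop above 18 N).
It fails at once if the keeper is pressed against the bar with more than 18 N (contact force between bar and keeper above 18 N).
It fails at once if the bar is lifted off or tipped on its pin (z of bar in the frame of fixture above 0.025 m or angle between bar's own z axis and vertical above 0.15 rad).
It fails at once if a bystander is moved by more than 15 mm (distance of any of spray_can, torch, weld_coupon from where it was at the start of the episode above 0.015 m).
It also fails if it takes over 67 s, if anything falls off the work surface, if the arm or the gripper's body presses on something with over 40 N, if the wrist force passes 120 N, or if a joint passes its speed limit or range.

## Working session

There is one attempt and no reset: what is moved stays moved. The work goes in short steps, Python scripts to look and compute and a tool call to move; the robot and the scene stay as the last step left them, time stands still between calls to the robot, and variables do not carry over. Pictures are saved under pics/ and viewed, at most 10 in all, crops included, and the job is handed in when it is done.

Besides the shell and the picture viewer there is one more tool, called after ">>>" by a JSON object that holds its "fn" and its "kwargs". jog_arm: Moves the arm, as the interface text tells. Shifts and turns lie within -1 to 1; 1 stands for 30 mm of shift or 0.08 rad of turn. Its arguments: {"type":"object","properties":{"motion":{"type":"array","items":{"type":"array","items":{"type":"number"}}},"newtons":{"type":"number"}},"required":["motion"]}

```bash
mkdir -p pics && cat > h.py <<'E'
import numpy as np, cv2
from workcell import bot
def ray(f,u,v):
    R=cv2.Rodrigues(np.array(f["rvec"],float))[0]; t=np.array(f["tvec"],float).ravel()
    F=240/np.tan(np.radians(f["fovy"])/2)
    return -R.T@t, R.T@np.array([(u-f["cx"])/F,(v-f["cy"])/F,1])
def plane(f,u,v,z):
    o,d=ray(f,u,v); return o+d*(z-o[2])/d[2]
E
python3 - <<'E'
from h import *
s=bot.observe(); print({k:np.round(v,3) for k,v in s.items()})
for n in("scene","top"):
    f=bot.grab_frame(n); cv2.imwrite(f"pics/{n}0.png",f["pixels"][:,:,::-1])
    print(n,{k:np.round(v,4) for k,v in f.items() if k!="pixels"}, ray(f,320,240)[0])
E
```

```text
{'clock': np.float64(0.0), 'qpos': array([-1.382,  0.522, -0.036,  1.6  ,  0.021,  1.021, -0.113]), 'qd': array([ 0.003,  0.001,  0.   , -0.001, -0.   , -0.   , -0.001]), 'joint_efforts': array([ 0.0000e+00, -9.2709e+01,  1.9800e+00, -3.6994e+01,  1.8000e-02,
        8.0000e-03, -0.0000e+00]), 'position': array([0.16 , 0.604, 0.231]), 'tool_rot': array([-3.141,  0.   ,  2.883]), 'force': array([0.347, 0.649, 0.485]), 'moment': array([-0.032, -0.006, -0.038]), 'finger_force': np.float64(0.0), 'grip_width': np.float64(0.086)}
scene {'fovy': np.float64(57.6665), 'cx': np.float64(316.2382), 'cy': np.float64(241.7231), 'rvec': array([ 1.2278,  2.4794, -0.7677]), 'tvec': array([ 0.3457, -0.2686,  1.2148])} [0.93745304 0.2710887  0.8455985 ]
top {'fovy': np.float64(44.144), 'cx': np.float64(313.7942), 'cy': np.float64(242.6424), 'rvec': array([ 2.1173, -2.1769,  0.1646]), 'tvec': array([-0.0325,  0.5362,  1.379 ])} [ 0.32668719 -0.0366959   1.44296333]
```

View pics/top0.png

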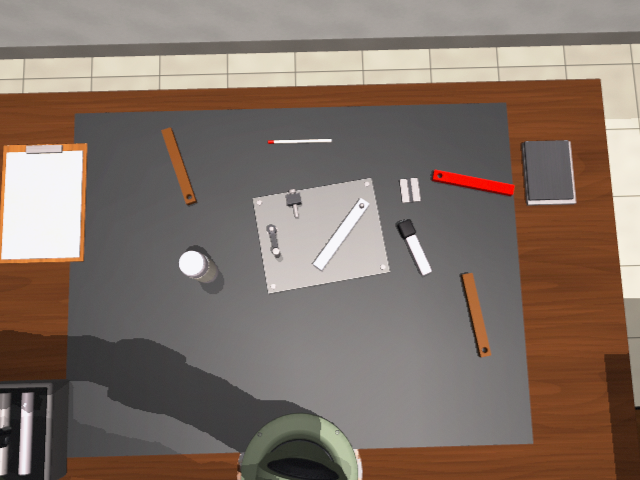

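View pics/scene0.png

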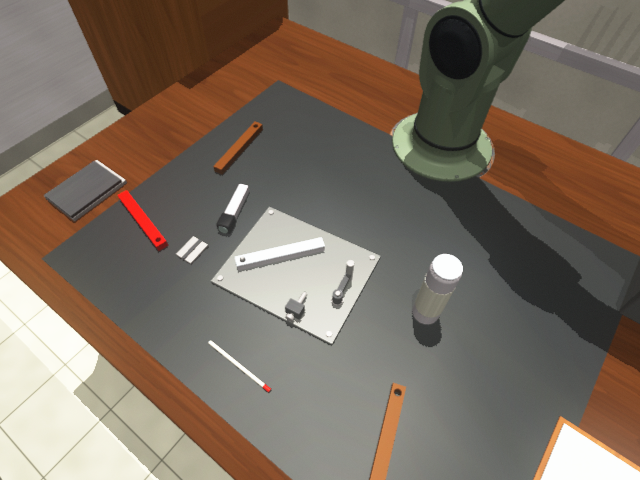

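The top view shows the plate at (253–388, 178–293), bar pin at (363,203), its free end at (318,268), the stop at (293,199) with its screw tip at about (297,216), and the keeper pivot at about (272,230) with its knob at (277,252). The can is at (195,265). In the scene view the bar runs (240,262)–(324,245), with the knob at (350,265).

```bash
python3 - <<'E'
from h import *
f=bot.grab_frame("top"); g=f["pixels"][170:300,245:395]
cv2.imwrite("pics/crop.png",cv2.resize(g,None,fx=4.6,fy=4.6,interpolation=cv2.INTER_CUBIC)[:,:,::-1])
px=f["pixels"].astype(int); 
sub=np.zeros((480,640),np.uint8); gr=px.min(2)
sub[170:300,245:395]=((gr>110)[170:300,245:395])*255
sub=cv2.morphologyEx(sub,cv2.MORPH_CLOSE,np.ones((9,9)))
c=max(cv2.findContours(sub,0,2)[0],key=cv2.contourArea)
h=cv2.approxPolyDP(cv2.convexHull(c),8,True)[:,0]
print(h); P=np.array([plane(f,*p,0.01) for p in h]); print(P.round(4)); print(np.linalg.norm(P-np.roll(P,-1,0),axis=1))
b=np.zeros((480,640),np.uint8); b[190:280,305:375]=((gr>205)[190:280,305:375])*255
c=max(cv2.findContours(b,0,2)[0],key=cv2.contourArea); r=cv2.boxPoints(cv2.minAreaRect(c)); print(r)
Q=np.array([plane(f,*p,0.03) for p in r]);print(Q.round(4))
E
```

```text
[[371 178]
 [394 242]
 [394 299]
 [245 299]
 [252 198]]
[[ 0.6982 -0.1945  0.01  ]
 [ 0.5357 -0.2441  0.01  ]
 [ 0.3967 -0.2374  0.01  ]
 [ 0.4067  0.1221  0.01  ]
 [ 0.6554  0.1021  0.01  ]]
[0.16987261 0.13919885 0.35963835 0.24949018 0.29968744]
[[312.8376  263.56738]
 [360.62378 197.13287]
 [369.0755  203.21216]
 [321.2893  269.64667]]
[[ 0.4858 -0.0438  0.03  ]
 [ 0.6457 -0.165   0.03  ]
 [ 0.63   -0.185   0.03  ]
 [ 0.4706 -0.0636  0.03  ]]
```

View pics/crop.png

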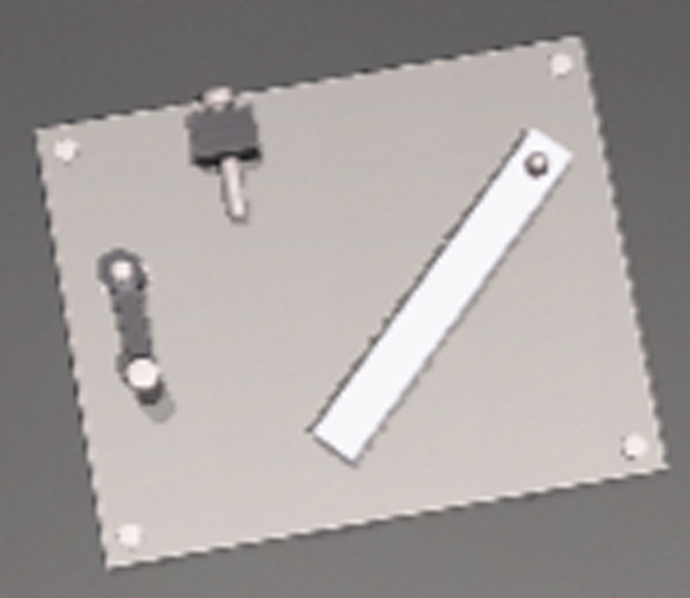

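```bash
cat >> h.py <<'E'
def geo():
    f=bot.grab_frame("top"); c=lambda X,Y,z:plane(f,245+X/4.6-.4,170+Y/4.6-.4,z)[:2]
    A,B,C,D=[c(*p,.01) for p in((37,130),(582,38),(666,468),(108,568))]
    cen=(A+B+C+D)/4; ex=(A+B-C-D); ey=(A+D-B-C); a=np.arctan2(ex[1],ex[0]); b=np.arctan2(ey[1],ey[0])-np.pi/2
    yaw=(a+b)/2; R=np.array([[np.cos(yaw),-np.sin(yaw)],[np.sin(yaw),np.cos(yaw)]])
    org=cen+R@[.01*-1*-1,0]
    return dict(A=A,B=B,C=C,D=D,yaw=yaw,ab=(a,b),R=R,org=org,pin=c(537,162,.039),pin2=org+R@[.04,-.11],tip=c(238,220,.022),
      kp=c(121,268,.043),kn=c(143,373,.076),stop=c(224,133,.038),end=c(334,448,.03),can=plane(f,195,263,.19)[:2])
E
python3 - <<'E'
from h import *
g=geo()
for k,v in g.items(): print(k,np.round(v,4).tolist())
pin,tip=g["pin2"],g["tip"]; 
for pin in(g["pin"],g["pin2"]):
  d=tip-pin; L=np.hypot(*d); th=np.arctan2(d[1],d[0])+np.arcsin(.0125/L)
  e0=g["end"]-pin; print("bar0",np.arctan2(e0[1],e0[0]),np.hypot(*e0),"bar final",th,"L",L)
  x=np.array([np.cos(th),np.sin(th)]); y=np.array([-x[1],x[0]])
  # knob final: on y=+.0205 line, 60 mm from pivot
  k=g["kp"]-pin; ky=k@y; kx=k@x; s=kx-np.sqrt(.06**2-(ky-.0205)**2); kf=pin+s*x+.0205*y
  print("piv in bar",kx,ky,"knob x",s,"knob final",kf)
  a0=g["kn"]-g["kp"];a1=kf-g["kp"];print(np.hypot(*a0),"ang0",np.arctan2(a0[1],a0[0]),"ang1",np.arctan2(a1[1],a1[0]))
E
```

```text
A [0.6557, 0.1005]
B [0.6985, -0.1949]
C [0.464, -0.2294]
D [0.4194, 0.0662]
yaw 0.146
ab [0.145, 0.1469]
R [[0.9894, -0.1454], [0.1454, 0.9894]]
org [0.5693, -0.0629]
pin [0.6246, -0.1651]
pin2 [0.6249, -0.1659]
tip [0.6011, -0.0067]
kp [0.5733, 0.0545]
kn [0.5132, 0.0421]
stop [0.6449, -0.0007]
end [0.4773, -0.054]
can [0.476, 0.2076]
bar0 2.4954847576140136 0.18451987871651376 bar final 1.7959867654369026 L 0.16016871665076332
piv in bar 0.22552036677533735 0.000994913399191126 knob x 0.16877927411142274 knob final [ 0.56694808 -0.00518479]
0.061331411357901405 ang0 -2.9388954759733483 ang1 -1.676707260663966
bar0 2.4927542986236366 0.18519991503783464 bar final 1.7963010916534188 L 0.16100762841482988
piv in bar 0.22636607015295168 0.000974217443856893 knob x 0.16963209606713414 knob final [ 0.56694507 -0.00518447]
0.061331411357901405 ang0 -2.9388954759733483 ang1 -1.6767577010115504
```

>>> {"fn": "jog_arm", "kwargs": {"motion": [[-0.73,-0.68,0,0,0],[-0.73,-0.68,0,0,0],[-0.73,-0.68,0,0,0],[-0.73,-0.68,0,0,0],[-0.73,-0.68,0,0,0],[-0.73,-0.68,0,0,0],[-0.73,-0.68,0,0,0],[-0.73,-0.68,0,0,0],[-0.73,-0.68,0,0,0],[-0.73,-0.68,0,0,0],[-0.73,-0.68,0,0,0],[-0.73,-0.68,0,0,0]], "newtons": 40}}

```text
clock: 1.4
position: [0.3519, 0.2992, 0.2314]
tool_rot: [3.141, 0.0, 2.883]
force: [0.1, 0.2, 1.2]
grip_width: -0.0004
finger_force: 0.0
```

>>> {"fn": "jog_arm", "kwargs": {"motion": [[-0.64,-0.95,0,0,0],[-0.64,-0.95,0,0,0],[-0.64,-0.95,0,0,0],[-0.64,-0.95,0,0,0],[-0.64,-0.95,0,0,0],[-0.64,-0.95,0,0,0],[-0.64,-0.95,0,0,0],[-0.64,-0.95,0,0,0],[-0.64,-0.95,0,0,0],[-0.64,-0.95,0,0,0],[-0.64,-0.95,0,0,0],[0,0,0,0,0]]}}

```text
clock: 2.6
position: [0.476, -0.0609, 0.2313]
tool_rot: [-3.14, 0.001, 2.878]
force: [-0.5, 2.0, 0.2]
grip_width: 0.0
finger_force: 0.0
```

>>> {"fn": "jog_arm", "kwargs": {"motion": [[0,0,0.3,1,0],[0,0,0.3,1,0],[0,0,0.3,1,0],[0,0,0.3,1,0],[0,0,0.3,1,0],[0,0,0.3,1,0],[0,0,0.3,1,0],[0,0,0.3,1,0],[0,0,0.3,1,0],[0,0,0.3,1,0],[0,0,0.3,1,0],[0,0,0.3,1,0]]}}

```text
clock: 3.8
position: [0.4752, -0.0565, 0.1229]
tool_rot: [-3.142, -0.0, 1.92]
force: [0.4, 0.3, -0.1]
grip_width: -0.0001
finger_force: 0.0
```

>>> {"fn": "jog_arm", "kwargs": {"motion": [[0,0,0,1,0],[0,0,0,1,0],[0,0,0,1,0],[0,0,0,1,0],[0,0,0,1,0],[0,0,0,1,0],[0,0,0,1,0],[0,0,0,1,0],[0,0,0,1,0],[0,0,0,1,0],[0,0,0,1,0],[0,0,0,1,0]]}}

```text
clock: 5.0
position: [0.4752, -0.0564, 0.1233]
tool_rot: [-3.141, -0.0, 0.96]
force: [0.2, 0.2, -0.2]
grip_width: -0.0002
finger_force: 0.0
```

```bash
cat >> h.py <<'E'
def to(x,y,z):
    s=bot.observe(); p=s["position"]; w=s["tool_rot"][2]; d=np.array([x,y,z])-p
    print("pos",p.round(4),"rot",np.round(s["tool_rot"],3),"F",np.round(s["force"],2),"q",np.round(s["qpos"],2),"t",s["clock"])
    return (np.array([d[0]*np.cos(w)+d[1]*np.sin(w), d[0]*np.sin(w)-d[1]*np.cos(w), -d[2]])/.03).round(3)
E
python3 -c "
from h import *
print(to(.478,-.111,.017))"
```

```text
pos [ 0.4752 -0.0564  0.1233] rot [-3.141 -0.     0.96 ] F [ 0.18  0.17 -0.24] q [-0.52  0.57  0.7   2.1  -0.59  0.68 -0.03] t 5.0
[-1.438  1.12   3.542]
```

>>> {"fn": "jog_arm", "kwargs": {"motion": [[-0.72,0.56,0,0,0],[-0.72,0.56,0,0,0],[0,0,0.6,0.45,0],[0,0,0.6,0,0],[0,0,0.6,0,0],[0,0,0.6,0,0],[0,0,0.6,0,0],[0,0,0.3,0,0],[0,0,0.24,0,0],[0,0,0,0,0]]}}

```text
clock: 6.0
position: [0.478, -0.1114, 0.0168]
tool_rot: [-3.141, 0.0, 0.927]
force: [0.2, 0.5, 0.6]
grip_width: 0.0001
finger_force: 0.0
```

```bash
python3 -c "
from h import *
print(to(.478,-.111,.017))
f=bot.grab_frame('top')
cv2.imwrite('pics/c2.png',cv2.resize(f['pixels'][150:330,230:440],None,fx=3.3,fy=3.3,interpolation=2)[:,:,::-1])"
```

```text
pos [ 0.478  -0.1114  0.0168] rot [-3.141  0.     0.927] F [0.22 0.51 0.61] q [-0.24  0.75  0.48  2.1  -0.77  0.47  0.19] t 6.0
[ 0.011 -0.008 -0.008]
```

View pics/c2.png

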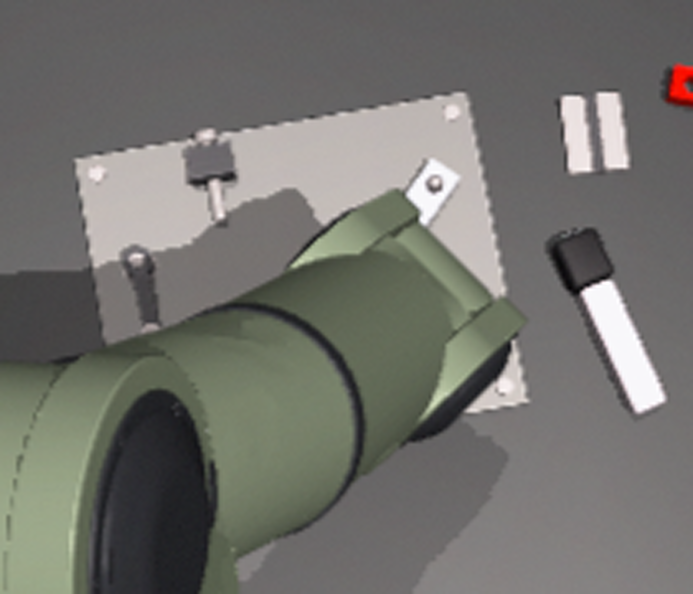

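The arm hides the bar's free end. The bar's pin end shows at crop (435,185), and the stop and keeper are clear of the arm.

>>> {"fn": "jog_arm", "kwargs": {"motion": [[0.3,0,0,0,0],[0.2,0,0,0,0],[0.1,0,0,0,0],[0.1,0,0,0,0],[0.1,0.002,0,0.25,0],[0.2,0.004,0,0.5,0],[0.2,0.004,0,0.5,0],[0.2,0.004,0,0.5,0],[0.2,0.004,0,0.5,0],[0.2,0.004,0,0.5,0],[0.2,0.004,0,0.5,0],[0.2,0.004,0,0.5,0]]}}

```text
clock: 7.25
position: [0.5229, -0.0631, 0.0171]
tool_rot: [-3.141, 0.0, 0.624]
force: [0.5, 0.0, -0.7]
grip_width: 0.0003
finger_force: 0.2
```

>>> {"fn": "jog_arm", "kwargs": {"motion": [[0.2,0.004,0,0.5,0],[0.2,0.004,0,0.5,0],[0.2,0.004,0,0.5,0],[0.2,0.004,0,0.5,0],[0.2,0.004,0,0.5,0],[0,0,0,0,0]]}}

```text
clock: 7.85
position: [0.5492, -0.0477, 0.017]
tool_rot: [3.141, -0.0, 0.426]
force: [-0.6, 0.1, -0.4]
grip_width: -0.0
finger_force: 0.0
```

```bash
python3 -c "
from h import *
s=bot.observe();p=s['position'][:2]-[.6248,-.1655];w=s['tool_rot'][2]
th=w+np.pi/2;x=np.array([np.cos(1.796),np.sin(1.796)]);y=np.array([-x[1],x[0]])
print('th',th,'in final bar frame',p@x,p@y,'R',np.hypot(*p)); print(to(.568,-.025,.017))"
```

```text
th 1.9968920376095551 in final bar frame 0.13168698683598376 0.04740961731787318 R 0.13996118860658385
pos [ 0.5492 -0.0477  0.017 ] rot [ 3.141 -0.     0.426] F [-0.65  0.12 -0.42] q [-0.47  0.87  0.66  1.95 -0.89  0.64 -0.36] t 7.85
[ 0.884 -0.43   0.   ]
```

>>> {"fn": "jog_arm", "kwargs": {"motion": [[0.1,-0.02,0,0.25,0],[0.1,-0.02,0,0.25,0],[0.1,-0.02,0,0.25,0],[0.1,-0.02,0,0.25,0],[0.1,-0.02,0,0.25,0],[0.1,-0.02,0,0.25,0],[0,0,0,0,0]]}}

```text
clock: 8.55
position: [0.5644, -0.038, 0.017]
tool_rot: [3.141, -0.0, 0.306]
force: [0.8, -0.4, 0.3]
grip_width: 0.0
finger_force: 0.0
```

>>> {"fn": "jog_arm", "kwargs": {"motion": [[0.01,0,0,0.2,0],[0.01,0,0,0.2,0],[0.01,0,0,0.2,0],[0.01,0,0,0.2,0],[0.01,0,0,0.2,0],[0,0,0,0,0]]}}

```text
clock: 9.15
position: [0.5655, -0.0379, 0.0171]
tool_rot: [3.142, 0.0, 0.226]
force: [-0.4, 0.6, 0.4]
grip_width: -0.0001
finger_force: 0.0
```

```bash
cat > p.py <<'E'
from h import *
s=bot.observe();p=s['position'][:2]-[.6248,-.1655];w=s['tool_rot'][2]
th=w+np.pi/2;x=np.array([np.cos(1.796),np.sin(1.796)]);y=np.array([-x[1],x[0]])
print('th',th,'in final bar frame',p@x,p@y,'F along push',-np.array(s['force'][:2])@-y,s['force'],s['clock'])
E
python3 p.py
```

```text
th 1.796704413241829 in final bar frame 0.13765071867434206 0.02927909111924938 F along push 0.22176456277619608 [-0.37582078  0.64739391  0.36077313] 9.15
```

>>> {"fn": "jog_arm", "kwargs": {"motion": [[0.03,0,0,0,0],[0.03,0,0,0,0],[0.03,0,0,0,0],[0.02,0,0,0,0],[0.02,0,0,0,0],[0,0,0,0,0]]}}

```text
clock: 9.75
position: [0.5695, -0.037, 0.0171]
tool_rot: [3.141, -0.0, 0.227]
force: [0.3, -0.0, -0.6]
grip_width: 0.0
finger_force: 0.0
```

>>> {"fn": "jog_arm", "kwargs": {"motion": [[0.01,0,0,0,0],[0.01,0,0,0,0],[0.01,0,0,0,0],[0,0,0,0,0]]}}

```text
clock: 10.15
position: [0.5702, -0.0368, 0.0171]
tool_rot: [3.142, 0.0, 0.227]
force: [-0.1, 1.1, -0.5]
grip_width: -0.0001
finger_force: 0.1
```

```bash
python3 p.py
```

```text
th 1.7975917634009635 in final bar frame 0.13764882029851608 0.02444367412750159 F along push -0.1765916597126743 [-0.07036807  1.0979734  -0.50198958] 10.15
```

>>> {"fn": "jog_arm", "kwargs": {"motion": [[0.01,0,0,0,0],[0.01,0,0,0,0],[0.01,0,0,0,0],[0,0,0,0,0]]}}

```text
clock: 10.55
position: [0.5708, -0.0368, 0.0171]
tool_rot: [3.142, 0.0, 0.227]
force: [-3.0, -1.8, 1.6]
grip_width: -0.0001
finger_force: 1.8
```

>>> {"fn": "jog_arm", "kwargs": {"motion": [[0.01,0,0,0,0],[0.01,0,0,0,0],[0,0,0,0,0]]}}

```text
clock: 10.85
position: [0.571, -0.0367, 0.017]
tool_rot: [-3.141, 0.001, 0.226]
force: [-6.6, -2.0, 2.2]
grip_width: -0.0001
finger_force: 3.3
```

>>> {"fn": "jog_arm", "kwargs": {"motion": [[0.01,0,0,0,0],[0.008,0,0,0,0],[0,0,0,0,0],[0,0,0,0,0]]}}

```text
clock: 11.25
position: [0.5711, -0.0367, 0.0169]
tool_rot: [-3.141, 0.002, 0.226]
force: [-9.0, -2.6, 4.5]
grip_width: 0.0
finger_force: 4.6
```

>>> {"fn": "jog_arm", "kwargs": {"motion": [[0,0,0,0,0],[0,0,0,0,0],[0,0,0,0,0],[0,0,0,0,0],[0,0,0,0,0]]}}

```text
clock: 11.75
position: [0.5711, -0.0367, 0.0169]
tool_rot: [-3.141, 0.002, 0.226]
force: [-8.3, -2.4, 3.5]
grip_width: 0.0001
finger_force: 4.6
```

```bash
python3 p.py
```

```text
th 1.7971337015268125 in final bar frame 0.13754231311632514 0.02353494552431608 F along push 8.58981460284258 [-8.25778736 -2.42067038  3.48991002] 11.75
```

>>> {"fn": "jog_arm", "kwargs": {"motion": [[0.008,0,0,0,0],[0.008,0,0,0,0],[0,0,0,0,0],[0,0,0,0,0],[0,0,0,0,0],[0,0,0,0,0],[0,0,0,0,0],[0,0,0,0,0]]}}

```text
clock: 12.55
position: [0.5713, -0.0366, 0.0169]
tool_rot: [-3.141, 0.002, 0.226]
force: [-11.4, -3.0, 4.8]
grip_width: 0.0002
finger_force: 5.8
```

>>> {"fn": "jog_arm", "kwargs": {"motion": [[-0.05,0,0,0,0],[-0.15,0,0,0,0],[-0.4,0,0,0,0],[-0.5,0,0,0.3,0],[0,0,-0.7,0,0],[0,0,-0.9,0,0],[0,0,-0.9,0,0],[0,0,-0.9,0,0.8],[0,0,-0.4,0,0.8],[0,0,0,0,0.8]]}}

```text
clock: 13.55
position: [0.5413, -0.0434, 0.1323]
tool_rot: [3.142, -0.003, 0.203]
force: [0.1, -0.6, 0.2]
grip_width: 0.0438
finger_force: 0.0
```

```bash
python3 -c "
from h import *
print(to(.513,.042,.047))"
```

```text
pos [ 0.5413 -0.0434  0.1323] rot [ 3.142e+00 -3.000e-03  2.030e-01] F [ 0.09 -0.64  0.22] q [-0.63  0.73  0.91  1.94 -0.77  0.86 -0.67] t 13.55
[-0.35  -2.978  2.843]
```

>>> {"fn": "jog_arm", "kwargs": {"motion": [[-0.09,-0.75,0,0,0.6],[-0.09,-0.75,0,0,0.6],[-0.09,-0.75,0,0,0.6],[-0.08,-0.73,0,0,0.6],[0,0,0,0,0.6]]}}

```text
clock: 14.05
position: [0.5112, 0.0446, 0.1298]
tool_rot: [-3.14, 0.002, 0.206]
force: [0.0, 0.0, 0.4]
grip_width: 0.051
finger_force: 0.0
```

```bash
python3 -c "
from h import *
print(to(.513,.042,.048))
f=bot.grab_frame('wrist'); print(f['mount'],f['fovy'])
cv2.imwrite('pics/w.png',f['pixels'][:,:,::-1])"
```

```text
pos [0.5112 0.0446 0.1298] rot [-3.14e+00  2.00e-03  2.06e-01] F [0.05 0.04 0.37] q [-0.83  0.71  0.93  2.01 -0.79  0.83 -0.81] t 14.05
[0.041 0.098 2.728]
[[-5.85553113e-04 -9.49833312e-01 -3.12756034e-01  8.04221538e-02]
 [ 9.99999339e-01 -8.65792937e-04  7.57159642e-04 -4.92155085e-04]
 [-9.89957416e-04 -3.12755384e-01  9.49833190e-01 -1.42034579e-01]
 [ 0.00000000e+00  0.00000000e+00  0.00000000e+00  1.00000000e+00]] 65.70646984690485
```

View pics/w.png

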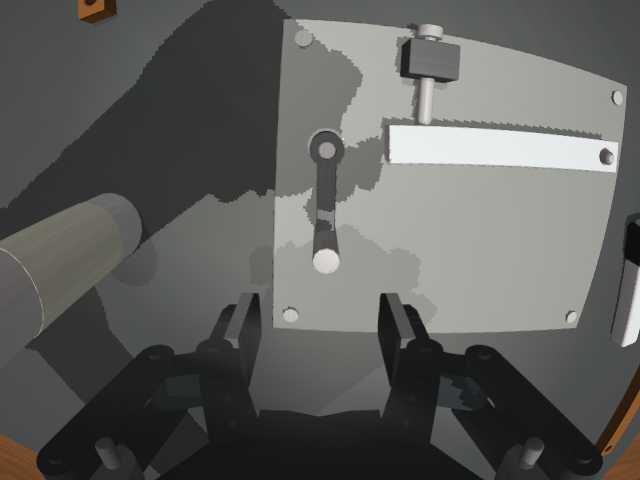

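The wrist view shows the bar lying against the screw tip at (426,124). The knob is at (326,261), centred between the pads to within 3 mm, which agrees with the top view.

>>> {"fn": "jog_arm", "kwargs": {"motion": [[0.02,0.05,0.5,0,0.6],[0.02,0.05,0.7,0,0.6],[0,0,0.7,0,0.6],[0,0,0.5,0,0.6],[0,0,0.3,0,0.6],[0,0,0,0,0.6],[0,0,0,0,0],[0,0,0,0,0],[0,0,0,0,0],[0,0,0,0,0],[0,0,0,0,0],[0,0,0,0,0]], "newtons": 25}}

```text
clock: 15.3
position: [0.5143, 0.0393, 0.0507]
tool_rot: [-3.141, -0.001, 0.203]
force: [-1.8, -0.4, 6.5]
grip_width: 0.0151
finger_force: 25.9
```

```bash
python3 -c "
from h import *
print(to(.513,.042,.048))"
```

```text
pos [0.5143 0.0393 0.0507] rot [-3.141e+00 -1.000e-03  2.030e-01] F [-1.78 -0.38  6.47] q [-0.72  0.81  0.78  2.04 -0.93  0.69 -0.69] t 15.3
[-0.024 -0.096  0.09 ]
```

>>> {"fn": "jog_arm", "kwargs": {"motion": [[0,0,-0.06,0,0],[0.006,0.08,0,-0.5,0],[0.006,0.08,0,-0.5,0],[0.006,0.08,0,-0.5,0],[0.006,0.08,0,-0.5,0],[0,0,0,0,0]]}}

```text
clock: 15.9
position: [0.5169, 0.0304, 0.0517]
tool_rot: [-3.141, 0.0, 0.364]
force: [3.0, 1.4, -16.2]
grip_width: 0.0146
finger_force: 26.4
```

```bash
cat > k.py <<'E'
from h import *
s=bot.observe();d=s['position'][:2]-[.5733,.0545];w=s['tool_rot'][2];F=s['force'];a=np.arctan2(d[1],d[0])
print('R',np.hypot(*d),'ang',a,'to go',-1.677-a,'yaw',w,'tool Fx,Fy',F[0]*np.cos(w)+F[1]*np.sin(w),F[0]*np.sin(w)-F[1]*np.cos(w),F.round(1),s['position'].round(4),s['grip_width'],s['clock'])
E
python3 k.py
```

```text
R 0.06130697415732529 ang -2.7371288721949374 to go 1.0601288721949373 yaw 0.36385156753015524 tool Fx,Fy 3.2774150009569887 -0.24010003456235185 [  3.    1.4 -16.2] [0.5169 0.0304 0.0517] 0.014643584916923766 15.9
```

>>> {"fn": "jog_arm", "kwargs": {"motion": [[0,0,0.04,0,0],[0.008,0.08,0,-0.5,0],[0.008,0.08,0,-0.5,0],[0.008,0.08,0,-0.5,0],[0.008,0.08,0,-0.5,0],[0.008,0.08,0,-0.5,0],[0.008,0.08,0,-0.5,0],[0,0,0,0,0]]}}

```text
clock: 16.7
position: [0.5244, 0.0173, 0.0512]
tool_rot: [-3.141, 0.0, 0.603]
force: [-5.8, -2.4, 10.5]
grip_width: 0.0152
finger_force: 28.9
```

```bash
python3 k.py
```

```text
R 0.06148041250211466 ang -2.491339665620233 to go 0.8143396656202331 yaw 0.6025914639870014 tool Fx,Fy -6.166713488562274 -1.320455071204721 [-5.8 -2.4 10.5] [0.5244 0.0173 0.0512] 0.015163652139016305 16.7
```

>>> {"fn": "jog_arm", "kwargs": {"motion": [[-0.01,0,-0.015,0,0],[0.003,0.08,0,-0.5,0],[0.003,0.08,0,-0.5,0],[0.003,0.08,0,-0.5,0],[0.003,0.08,0,-0.5,0],[0.003,0.08,0,-0.5,0],[0.003,0.08,0,-0.5,0],[0.003,0.08,0,-0.5,0],[0,0,0,0,0]]}}

```text
clock: 17.6
position: [0.536, 0.0055, 0.0513]
tool_rot: [-3.141, -0.0, 0.883]
force: [-2.7, 1.3, 1.7]
grip_width: 0.0146
finger_force: 28.2
```

```bash
python3 k.py
```

```text
R 0.06153323529429155 ang -2.221531862956749 to go 0.5445318629567488 yaw 0.882828271341713 tool Fx,Fy -0.6699712621531602 -2.93499252960215 [-2.7  1.3  1.7] [0.536  0.0055 0.0513] 0.014586348175503118 17.6
```

Forces are clean: about 2.9 N against the motion, which is the pivot friction. Continuing.

>>> {"fn": "jog_arm", "kwargs": {"motion": [[0.003,0.08,0,-0.5,0],[0.003,0.08,0,-0.5,0],[0.003,0.08,0,-0.5,0],[0.003,0.08,0,-0.5,0],[0.003,0.08,0,-0.5,0],[0.003,0.08,0,-0.5,0],[0.003,0.08,0,-0.5,0],[0.003,0.08,0,-0.5,0],[0.003,0.08,0,-0.5,0],[0.003,0.08,0,-0.5,0],[0,0,0,0,0]]}}

```text
clock: 18.7
position: [0.5574, -0.0046, 0.0513]
tool_rot: [-3.141, -0.001, 1.283]
force: [-3.2, 4.9, 3.1]
grip_width: 0.015
finger_force: 28.2
```

```bash
python3 k.py
```

```text
R 0.06119598154774183 ang -1.8337946291815248 to go 0.15679462918152476 yaw 1.2831599541302712 tool Fx,Fy 3.7429517499451146 -4.484133558263326 [-3.2  4.9  3.1] [ 0.5574 -0.0046  0.0513] 0.014974493250638397 18.7
```

>>> {"fn": "jog_arm", "kwargs": {"motion": [[0.015,0,0,0,0],[0.003,0.06,0,-0.37,0],[0.003,0.06,0,-0.37,0],[0.002,0.03,0,-0.19,0],[0.002,0.03,0,-0.19,0],[0,0,0,0,0]]}}

```text
clock: 19.3
position: [0.5625, -0.0056, 0.0513]
tool_rot: [-3.141, -0.0, 1.372]
force: [-4.8, 3.8, 5.4]
grip_width: 0.0151
finger_force: 28.5
```

```bash
python3 k.py
```

```text
R 0.061088742147652954 ang -1.7479833090256032 to go 0.07098330902560313 yaw 1.3721318091345092 tool Fx,Fy 2.799082355651082 -5.422998269646734 [-4.8  3.8  5.4] [ 0.5625 -0.0056  0.0513] 0.015072833734267198 19.3
```

>>> {"fn": "jog_arm", "kwargs": {"motion": [[0.005,0.02,0,0,0],[0.002,0.02,0,0,0],[0,0.02,0,0,0],[0,0,0,0,0]]}}

```text
clock: 19.7
position: [0.5642, -0.006, 0.0513]
tool_rot: [-3.141, 0.0, 1.371]
force: [-6.3, 1.5, 6.7]
grip_width: 0.015
finger_force: 28.6
```

>>> {"fn": "jog_arm", "kwargs": {"motion": [[0,0.015,0,0,0],[0,0.015,0,0,0],[0,0,0,0,0]]}}

```text
clock: 20.0
position: [0.5652, -0.0064, 0.0513]
tool_rot: [-3.141, 0.0, 1.371]
force: [-5.9, 1.1, 5.2]
grip_width: 0.0145
finger_force: 28.5
```

```bash
python3 k.py
```

```text
R 0.06142098934167896 ang -1.7034607587583477 to go 0.026460758758347636 yaw 1.3711613844286932 tool Fx,Fy -0.13370257729950508 -6.01666820957413 [-5.9  1.1  5.2] [ 0.5652 -0.0064  0.0513] 0.014509961350931041 20.0
```

>>> {"fn": "jog_arm", "kwargs": {"motion": [[0,0.01,0,0,0],[0,0.01,0,0,0],[0,0,0,0,0]]}}

```text
clock: 20.3
position: [0.5656, -0.0064, 0.0513]
tool_rot: [-3.141, 0.0, 1.371]
force: [-7.6, 2.0, 7.0]
grip_width: 0.015
finger_force: 28.6
```

>>> {"fn": "jog_arm", "kwargs": {"motion": [[0,0.01,0,0,0],[0,0.01,0,0,0],[0,0,0,0,0]]}}

```text
clock: 20.6
position: [0.5664, -0.0067, 0.0513]
tool_rot: [-3.141, 0.0, 1.371]
force: [-4.6, 1.3, 5.8]
grip_width: 0.0151
finger_force: 28.4
```

```bash
python3 k.py
```

```text
R 0.06156109800397088 ang -1.6834106377045719 to go 0.006410637704571842 yaw 1.3709676525292598 tool Fx,Fy 0.3966139747846772 -4.732362701103997 [-4.6  1.3  5.8] [ 0.5664 -0.0067  0.0513] 0.01508213638060724 20.6
```

>>> {"fn": "jog_arm", "kwargs": {"motion": [[0,0.01,0,0,0],[0,0.01,0,0,0],[0,0,0,0,0]]}}

```text
clock: 20.9
position: [0.5669, -0.0067, 0.0513]
tool_rot: [-3.141, 0.0, 1.371]
force: [-6.5, 1.0, 6.8]
grip_width: 0.0148
finger_force: 28.6
```

>>> {"fn": "jog_arm", "kwargs": {"motion": [[0,0.01,0,0,0],[0,0.01,0,0,0],[0,0,0,0,0]]}}

```text
clock: 21.2
position: [0.5671, -0.0067, 0.0512]
tool_rot: [-3.14, 0.0, 1.371]
force: [-7.1, 1.6, 8.0]
grip_width: 0.0149
finger_force: 28.8
```

```bash
python3 k.py
```

```text
R 0.06155277353645454 ang -1.6711150891891846 to go -0.005884910810815436 yaw 1.3712285936598185 tool Fx,Fy 0.18015276691992232 -7.243243548710409 [-7.1  1.6  8. ] [ 0.5671 -0.0067  0.0512] 0.01493836581921753 21.2
```

>>> {"fn": "jog_arm", "kwargs": {"motion": [[0,0.01,0,0,0],[0,0.01,0,0,0],[0,0,0,0,0]]}}

```text
clock: 21.5
position: [0.5675, -0.007, 0.0512]
tool_rot: [-3.14, 0.0, 1.371]
force: [-10.2, 0.3, 9.9]
grip_width: 0.0145
finger_force: 28.9
```

```bash
python3 k.py
```

```text
R 0.06173816208139388 ang -1.6654146587813061 to go -0.011585341218693923 yaw 1.37094333100766 tool Fx,Fy -1.7408263430970865 -10.038597961727737 [-10.2   0.3   9.9] [ 0.5675 -0.007   0.0512] 0.014515736650831149 21.5
```

>>> {"fn": "jog_arm", "kwargs": {"motion": [[0,0.01,0,0,0],[0,0.005,0,0,0],[0,0,0,0,0],[0,0,0,0,0]]}}

```text
clock: 21.9
position: [0.5676, -0.007, 0.0512]
tool_rot: [-3.139, 0.0, 1.371]
force: [-12.1, 1.4, 10.4]
grip_width: 0.015
finger_force: 29.2
```

```bash
python3 k.py
```

```text
R 0.061728476982607146 ang -1.663409195418902 to go -0.01359080458109796 yaw 1.3710463180568735 tool Fx,Fy -1.0178961854020134 -12.09320559257417 [-12.1   1.4  10.4] [ 0.5676 -0.007   0.0512] 0.015025306862778053 21.9
```

>>> {"fn": "jog_arm", "kwargs": {"motion": [[0,0.008,0,0,0],[0,0.005,0,0,0],[0,0,0,0,0],[0,0,0,0,0],[0,0,0,0,0],[0,0,0,0,0],[0,0,0,0,0],[0,0,0,0,0]]}}

```text
clock: 22.7
position: [0.5677, -0.007, 0.0512]
tool_rot: [-3.139, 0.0, 1.371]
force: [-14.2, 1.8, 12.0]
grip_width: 0.0149
finger_force: 29.3
```

```bash
python3 k.py
```

```text
R 0.061768103771307786 ang -1.6614539798523262 to go -0.015546020147673811 yaw 1.3710042321880636 tool Fx,Fy -1.0077618872244785 -14.277586366130402 [-14.2   1.8  12. ] [ 0.5677 -0.007   0.0512] 0.014890767122228326 22.7
```

>>> {"fn": "jog_arm", "kwargs": {"motion": [[0,0,0,0,0.6],[0,0,0,0,0.6],[0,0,0,0,0.6],[0,0,0,0,0.6],[0,0,-0.3,0,0.6],[0,0,-0.6,0,0.6],[0,0,-0.8,0,0.6],[0,0,-0.8,0,0.6],[0,0,-0.8,0,0.6],[0,0,0,0,0.6]]}}

```text
clock: 23.7
position: [0.5707, -0.0073, 0.1534]
tool_rot: [3.137, -0.001, 1.372]
force: [1.3, 1.0, -0.5]
grip_width: 0.0509
finger_force: 0.0
```

```bash
python3 k.py; python3 -c "
from h import *
f=bot.grab_frame('wrist')
cv2.imwrite('pics/w2.png',f['pixels'][:,:,::-1])"
```

```text
R 0.06182645414341384 ang -1.6124704008179085 to go -0.06452959918209156 yaw 1.371951372487086 tool Fx,Fy 1.2116927428491038 1.0808633995499104 [ 1.3  1.  -0.5] [ 0.5707 -0.0073  0.1534] 0.05089828200327434 23.7
```

View pics/w2.png

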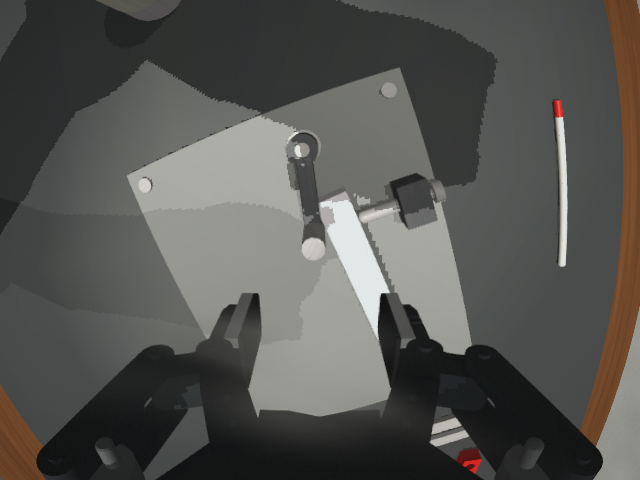

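The knob at (313,248) sits tight on the bar's near side, and the screw tip at (362,215) touches the far side. The bystanders are untouched, so I'm handing in.

```bash
python3 -c "
from workcell import bot
print(bot.job_done())"
```

```text
the job is handed in; nothing more can be done
None
```

I pressed the bar on the stop screw with about 10 N and closed the keeper on it with an estimated 8–11 N (14 N measured at the gripper, less pivot friction). After letting go, the wrist picture showed the bar nipped between knob and screw; I handed in at about 24 s, and no verdict was returned.

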